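# Click the battery box shut

### The job

Two small blue boxes with see-through clip lids stand open on the worktop; one holds the battery, the other the tea candle. Press the lid of the battery box down until its catch snaps and it stays fully shut by itself with the battery inside. Leave the candle box open.

Things in the scene. Friction and masses are not known exactly. Their poses are not given: they have to be found in the camera images.
- box_a_lid (a joint): Lid angle of the battery box: 0 shut, grows opening (starts 0.5 to 0.72 rad). Hinge friction and a light spring hold it ajar; let go unlatched it rises to about 0.5 rad. In the last 10 mm a tooth under the free edge snaps past a bead on the box front: this takes about 10 N near the free edge, 15 N at two thirds of the lid's length from the hinge. Past the snap it stays shut.
- box_a_lid_edge (a point): Middle of the free edge of that lid (white frame, clear pane, 66 mm wide, 5 mm thick), on its top face beside grey grip ribs; nearer the robot than the hinge. Axes turn with the lid: x from here along the lid to the hinge, y along the edge, z out of its top. The level hinge axis lies 104 mm along +x, 5 mm along -z, 40.5 mm above the worktop; shut, the top is 45.5 mm high.
- box_b_lid (a joint): Lid angle of the other, identical box, which holds the tea candle (white cup, 38 mm across, 15 mm high): 0 shut, starts 0.5 to 0.72 rad open; must stay open. Each box is blue, open-topped, 100 mm from front to hinge, 62 mm wide, 40 mm high with 3 mm walls, and stuck fast to the worktop. A tall coffee maker (x 0.62, y -0.39) stands to their right, a microwave behind: swing in clear of them.
- battery: The battery, a red and silver cylinder 50 mm long and 15 mm thick, lying on the 3 mm thick floor of its box; origin under its middle.

How it is judged (in metres and radians):
At the end, for the whole second after the job is handed in: The battery box's lid stays shut by its catch (joint under 0.04 rad, about 4 mm at the free edge) with the battery lying inside (at least 20 mm below the lid's top, within 100 mm of its free edge), and the candle box's lid is still open (over 0.25 rad) (value of joint box_a_lid below 0.04 rad and value of joint box_b_lid above 0.25 rad and z of battery in the frame of box_a_lid_edge below -0.02 m and horizontal distance between battery and box_a_lid_edge below 0.1 m); the robot touches nothing.
It fails at once if the lid of the candle box is pushed shut (below 0.25 rad) (value of joint box_b_lid below 0.25 rad).
It also fails if it takes over 32 s, if anything falls off the work surface, if the arm or the gripper's body presses on something with over 40 N, if the wrist force passes 120 N, or if a joint passes its speed limit or range.

### The arm

A 7-joint arm with a two-finger parallel gripper is mounted at the origin on a cart in front of the work surface, level with it; the furniture and walls round the work are solid. World frame = base frame: x ahead of the robot, y to its left, z up, the work surface at z = 0. Lengths are in mm, angles in rad, forces in N, time in s.
With the tool pointing down it reaches from about 425 to 875 mm from the base axis. Payload 8.4 kg.
Tool frame: the origin (TCP) lies between the finger pads; the fingertips stand 14 mm ahead of it and the grasp point (between the pads) lies 5 mm behind it (manip.tip_extent is the distance from the TCP to the fingertips, in mm); z points along the fingers, y is the line along which they close (so a half turn about z gives the same grasp; the last joint's range is limited). The gripper opens to 87 mm and grips with 3 to 60 N. Pads are 19 mm wide; open, the fingers measure 117 mm over their backs; the gripper's body (75 mm by 190 mm) begins 51 mm behind the grasp point.
Start: joints at [1.019, 0.333, 0.04, 1.465, -0.013, 1.343, -0.059], TCP at [284.34, -584.478, 236.546] pointing down, gripper open.
Joint ranges: [-2.58, 2.58], [-0.38, 2.09], [-1.3, 1.39], [0.25, 2.4], [-1.5, 4.64], [0.08, 2.09], [-2.65, 2.65]. Speed limits (rad/s): [2.22, 2.22, 2.79, 2.79, 3.14, 3.14, 3.14].

### API

Orientations are given as a 3x3 rotation matrix whose columns are the frame's x, y, z axes.
In Python, from station import manip, imaging gives the robot as it stands. The module is installed in compiled form; this text tells all that it offers.
- The arm moves only by the tool send_rows, never from a script. Its argument "commands" is a list that holds one entry, the list of rows, each a list of 5 numbers: the finger opening in mm, from 0 to 87, then the shift along the world's x, y, z in units of 0.2 m (1.0 is 0.2 m), then the turn about the world's z in units of 0.5 rad (1.0 is 0.5 rad). A call has 1 to 20 rows; each row shifts and turns the commanded pose from where the row before left it; what a row does not reach is not made up. A row lasts 1/12 s, in which the tool goes at most 41.7 mm and 7.16 degrees, less where a joint would pass 70% of its speed; a pose out of reach is approached as far as the arm can. A call with a number of a shift or a turn outside -1 to 1 is refused whole. A call with a gripper value outside its range is refused whole. The fingers move at their own pace and stop on an object; the grip force is fixed at half the most. Time passes only in rows, so rows that do not move let the fingers close. It gives the time, the measured TCP pose, the force and the opening at its end, in the units of the state.
- manip.observe(): the state, without advancing time (a new reading comes with each control period).
- imaging.camera(name): name is "side" or "top"; returns a dict with "frame" (384x512x3 uint8, red, green, blue), "range_z" (384x512 float32, mm along the optical axis (not along the pixel's ray), 0 where there is no reading), "K" (3x3 intrinsics, pixels), "D" ([k1, k2, p1, p2, k3] as OpenCV has them; the pictures are not rectified), "T" (4x4, takes a point from camera to world coordinates). Camera axes: x right, y up, looking along -z (the intrinsics and any distortion apply to the point x, -y, -z); pixel columns grow to the right and rows downward; lengths in mm; the calibration is good to about 2 mm. A picture is of the moment at which its call begins.
- manip.job_done(): hands the job in, once; it reports no verdict.
The state is a dict: "t": time; "joints": joint angles; "joint_velocities": joint speeds; "tau": joint torques, N m; "eef_pos": TCP position; "tool_rot": TCP orientation; "contact_force": force on the tool from outside, world axes, zero at the start; "wrist_torque": the same for the moment, N m; "gripper_width": opening from 0.0 (shut) to 1.0 (fully open).
Only numpy, scipy, OpenCV 4.12 (cv2) and the standard library are available. Lean on these libraries where they do the work, as an engineer would, in place of code of your own. Each camera call takes 0.05 s, during which the arm holds its last target. There are 200 camera calls.

## Working session

There is one attempt and no reset: what is moved stays moved. The work goes in short steps, Python scripts to look and compute and a tool call to move; the robot and the scene stay as the last step left them, time stands still between calls to the robot, and variables do not carry over. Pictures are saved under pics/ and viewed, on a budget of 10 in all, crops included, one or two more only if the job needs it, and the job is handed in when it is done.

Besides the shell and the picture viewer there is one more tool, called after ">>>" by a JSON object that holds its "api" and its "payload". send_rows: Moves the arm, as the interface text tells. Its arguments: {"type":"object","properties":{"commands":{"type":"array"}},"required":["commands"]}

```bash
mkdir -p pics
cat > h.py <<'E'
import numpy as np, cv2
from station import manip, imaging
def world(c,u,v,r=1):
    K,D,T=np.array(c["K"]),np.array(c["D"]),np.array(c["T"])
    z=c["range_z"][v-r:v+r+1,u-r:u+r+1]; z=np.median(z[z>0])
    x,y=cv2.undistortPoints(np.array([[[u,v]]],float),K,D)[0,0]
    return (T@[x*z,-y*z,-z,1])[:3]
def save(c,n,box=None,s=1.5):
    f=c["frame"][:,:,::-1]
    if box: f=f[box[1]:box[3],box[0]:box[2]]
    cv2.imwrite(n,cv2.resize(f,None,fx=s,fy=s,interpolation=cv2.INTER_CUBIC))
E
python3 - <<'E'
from h import *
import pickle
for n in("top","side"):
    c=imaging.camera(n);save(c,f"pics/{n}0.png");pickle.dump(c,open(n+".pkl","wb"))
s=manip.observe();print(s["t"],s["eef_pos"],s["tool_rot"])
E
```

```text
0.1 [ 284.163866   -584.14249478  235.73211725] [[ 8.99248637e-01  4.37437301e-01 -7.04542830e-04]
 [ 4.37437863e-01 -8.99247732e-01  1.27815290e-03]
 [-7.44467844e-05 -1.45757097e-03 -9.99998935e-01]]
```

View pics/top0.png

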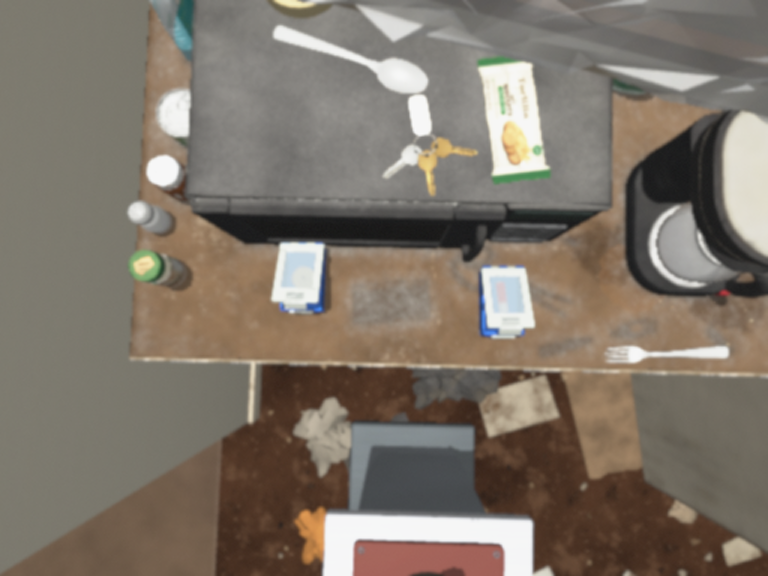

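View pics/side0.png

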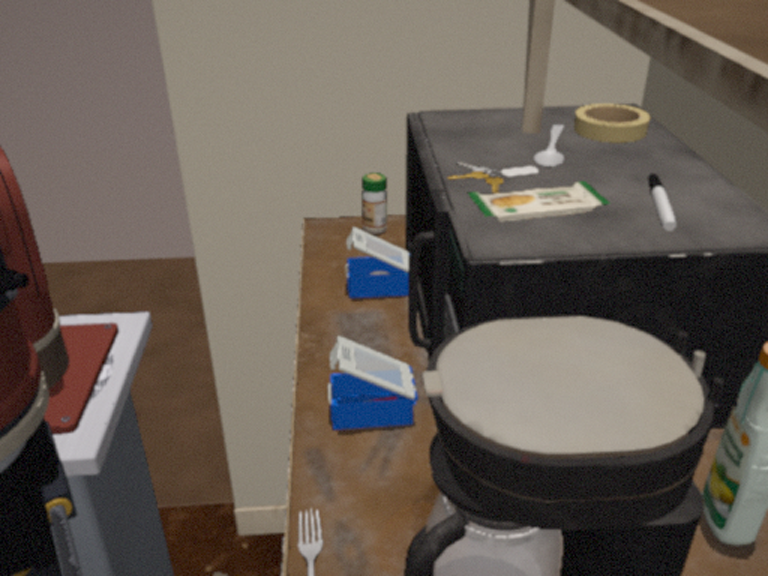

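The battery box (red through the pane, about (503,292) in the scaled top view) is the right one, nearer the coffee maker. The left box at (300,275) shows a white disc. I'll take closer crops to confirm this and measure.

Run:
```python
from h import *
import pickle
c=pickle.load(open("top.pkl","rb"))
a=c["frame"][:,:,::-1]
f=np.hstack([a[165:235,310:365],a[150:220,175:230]])
cv2.imwrite("pics/crop.png",cv2.resize(f,None,fx=7,fy=7,interpolation=cv2.INTER_CUBIC))
for v in range(172,230,4):
    print(v,[np.round(world(c,u,v,0)).astype(int).tolist() for u in (322,338,352)])
```

```text
172 [[556, -80, 0], [556, -118, 0], [557, -152, -1]]
176 [[546, -79, 1], [546, -117, 2], [548, -151, 0]]
180 [[531, -72, 48], [531, -108, 51], [538, -152, -1]]
184 [[521, -71, 55], [522, -108, 53], [528, -151, 2]]
188 [[511, -71, 61], [512, -106, 61], [-9223372036854775808, -9223372036854775808, -9223372036854775808]]
192 [[502, -71, 61], [503, -106, 63], [509, -151, 1]]
196 [[495, -74, 43], [494, -105, 70], [494, -135, 72]]
200 [[486, -74, 40], [484, -103, 78], [485, -134, 78]]
204 [[477, -74, 42], [475, -103, 82], [476, -133, 80]]
208 [[467, -74, 42], [466, -101, 89], [467, -131, 89]]
212 [[458, -74, 42], [458, -101, 92], [458, -131, 92]]
216 [[449, -74, 43], [449, -100, 96], [450, -129, 100]]
220 [[440, -75, 41], [441, -101, 93], [442, -151, 3]]
224 [[431, -81, 3], [432, -112, 35], [433, -152, 1]]
228 [[422, -81, 2], [423, -118, 5], [423, -152, 1]]
  return _methods._mean(a, axis=axis, dtype=dtype,
  ret = ret.dtype.type(ret / rcount)
<stdin>:8: RuntimeWarning: invalid value encountered in cast
```

View pics/crop.png

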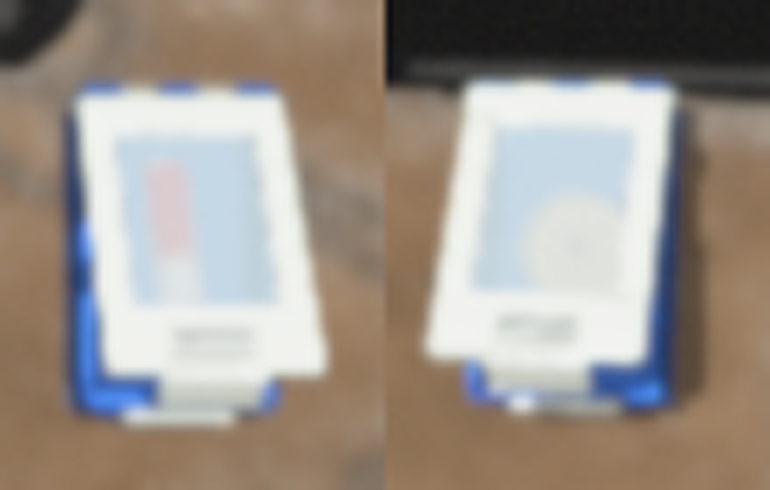

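The crop confirms it: the battery box (left crop) has its centre at y≈-105, hinge at x≈538 and lid edge at about (447, -105, 98). Yaw is about 0. This matches the given sizes: a 53 mm rise over 104 mm gives 0.53 rad. I'll swing in along a bulged path clear of the coffee maker (front at x≈490).

>>> {"api": "send_rows", "payload": {"commands": [[[0,0.028,0.142,0,-0.09],[0,0.028,0.142,0,-0.09],[0,0.028,0.142,0,-0.09],[0,0.028,0.142,0,-0.09],[0,0.028,0.142,0,-0.09],[0,0.028,0.142,0,-0.09],[0,0.028,0.142,0,-0.09],[0,0.028,0.142,0,-0.09],[0,0.028,0.142,0,-0.09],[0,0.028,0.142,0,-0.09],[0,0,0,0,0],[0,0,0,0,0]]]}}

```text
t: 1.1
eef_pos: [340.7, -299.3, 236.6]
tool_rot: [[1.0, 0.006, 0.0], [0.006, -1.0, -0.0], [0.0, 0.0, -1.0]]
contact_force: [0.0, -1.2, 0.5]
gripper_width: 0.174
```

>>> {"api": "send_rows", "payload": {"commands": [[[0,0.0575,0.0975,-0.043,0],[0,0.0575,0.0975,-0.043,0],[0,0.0575,0.0975,-0.043,0],[0,0.0575,0.0975,-0.043,0],[0,0.0575,0.0975,-0.043,0],[0,0.0575,0.0975,-0.043,0],[0,0.0575,0.0975,-0.043,0],[0,0.0575,0.0975,-0.043,0],[0,0.0575,0.0975,-0.043,0],[0,0.0575,0.0975,-0.043,0],[0,0,0,0,0],[0,0,0,0,0],[0,0,0,0,0]]]}}

```text
t: 2.18
eef_pos: [455.1, -106.9, 150.4]
tool_rot: [[1.0, 0.002, -0.001], [0.002, -1.0, -0.0], [-0.001, 0.0, -1.0]]
contact_force: [-0.0, -0.6, 0.3]
gripper_width: 0.006
```

Run:
```python
from h import *
c=imaging.camera("side");save(c,"pics/side1.png",(190,130,350,310),3.3)
s=manip.observe();print(s["t"],s["eef_pos"],s["contact_force"],s["gripper_width"],s["joints"])
```

```text
2.2333 [ 455.10827628 -107.07398835  150.6156639 ] [-0.43674987  0.5323     -0.36760879] 0.002057044734098405 [ 0.51618181  0.05216456 -0.38845219  1.98540598  0.0224025   1.10811655
 -1.45154396]
```

View pics/side1.png

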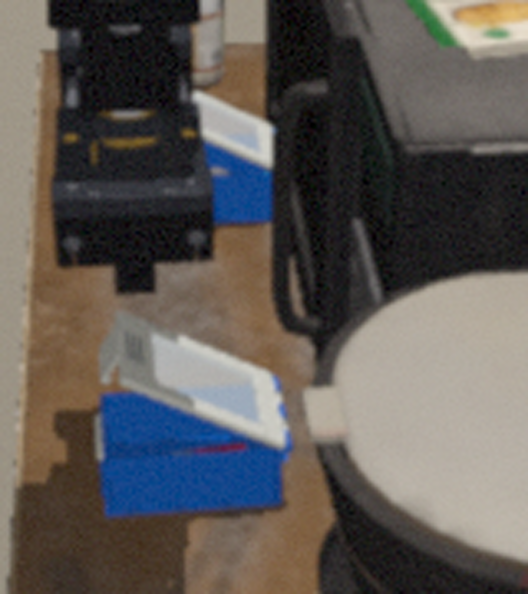

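The finger tip hangs right over the free-edge end of the battery lid (tip at (135,290), lid edge at (125,320)), and the lid is free. Next I lower onto it and press, easing slightly toward the robot.

>>> {"api": "send_rows", "payload": {"commands": [[[0,0,0,-0.045,0],[0,0,0,-0.045,0],[0,0,0,-0.045,0],[0,0,0,-0.045,0],[0,0,0,-0.045,0],[0,0,0,-0.045,0],[0,-0.003,0,-0.02,0],[0,-0.003,0,-0.02,0],[0,-0.003,0,-0.02,0],[0,-0.003,0,-0.02,0],[0,-0.003,0,-0.02,0],[0,-0.003,0,-0.02,0],[0,0,0,0,0]]]}}

```text
t: 3.32
eef_pos: [451.4, -105.5, 71.9]
tool_rot: [[1.0, 0.003, -0.001], [0.003, -1.0, 0.0], [-0.001, -0.0, -1.0]]
contact_force: [0.0, 0.3, 0.5]
gripper_width: 0.004
```

>>> {"api": "send_rows", "payload": {"commands": [[[0,0,0,-0.01,0],[0,0,0,-0.01,0],[0,0,0,-0.01,0],[0,0,0,-0.01,0],[0,0,0,-0.01,0],[0,0,0,0,0]]]}}

```text
t: 3.82
eef_pos: [451.5, -105.6, 62.5]
tool_rot: [[1.0, 0.003, -0.001], [0.003, -1.0, -0.0], [-0.001, 0.0, -1.0]]
contact_force: [-0.9, 0.7, 0.6]
gripper_width: 0.003
```

Run:
```python
from h import *
c=imaging.camera("side");save(c,"pics/side2.png",(190,130,350,310),3.3)
s=manip.observe();print(s["t"],s["eef_pos"],s["contact_force"])
```

```text
3.8667 [ 451.60949969 -105.52666492   62.47723299] [-0.36669017  0.36583467  1.12654546]
```

View pics/side2.png

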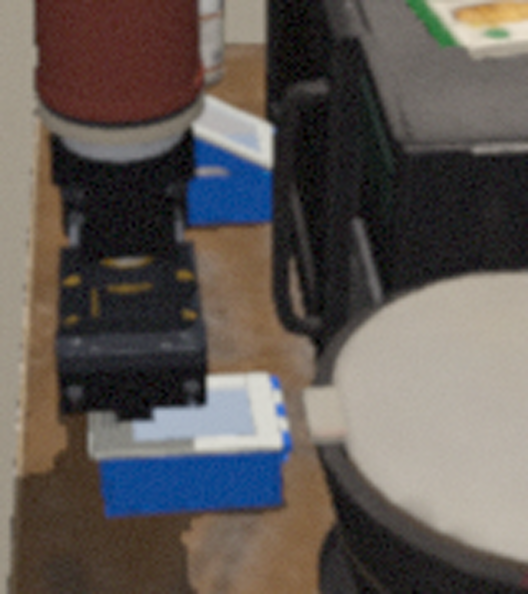

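The lid is nearly level with the tip on its front frame at (135,412), and the candle box is untouched. Now I press the last few millimetres.

>>> {"api": "send_rows", "payload": {"commands": [[[0,0,0,-0.005,0],[0,0,0,-0.005,0],[0,0,0,-0.005,0],[0,0,0,0,0],[0,0,0,0,0]]]}}

```text
t: 4.28
eef_pos: [451.8, -105.5, 59.7]
tool_rot: [[1.0, 0.003, -0.0], [0.003, -1.0, -0.0], [-0.0, 0.0, -1.0]]
contact_force: [-3.5, 0.1, 5.9]
gripper_width: 0.001
```

>>> {"api": "send_rows", "payload": {"commands": [[[0,0,0,-0.005,0],[0,0,0,-0.005,0],[0,0,0,0,0],[0,0,0,0,0]]]}}

```text
t: 4.62
eef_pos: [451.9, -105.6, 58.7]
tool_rot: [[1.0, 0.003, -0.0], [0.003, -1.0, -0.0], [-0.0, 0.0, -1.0]]
contact_force: [-8.2, 1.7, 19.6]
gripper_width: 0.004
```

>>> {"api": "send_rows", "payload": {"commands": [[[0,0,0,-0.005,0],[0,0,0,0,0],[0,0,0,0,0]]]}}

```text
t: 4.87
eef_pos: [451.9, -105.6, 58.2]
tool_rot: [[1.0, 0.003, -0.0], [0.003, -1.0, -0.001], [-0.0, 0.001, -1.0]]
contact_force: [-10.7, 2.1, 27.5]
gripper_width: 0.006
```

The tip is at 44.2 mm, which is the shut height within calibration, and it stands hard against a stop at 27 N, well over the snap force. I'll lift off and check.

>>> {"api": "send_rows", "payload": {"commands": [[[0,0,0,0.03,0],[0,0,0,0.06,0],[0,0,0,0.1,0],[0,0,0,0.1,0],[0,0,0,0.1,0],[0,-0.02,-0.05,0.1,0],[0,-0.03,-0.1,0,0],[0,-0.03,-0.1,0,0],[0,-0.03,-0.1,0,0],[0,-0.03,-0.1,0,0],[0,-0.03,-0.1,0,0],[0,-0.03,-0.1,0,0],[0,0,0,0,0],[0,0,0,0,0],[0,0,0,0,0],[0,0,0,0,0],[0,0,0,0,0],[0,0,0,0,0]]]}}

```text
t: 6.37
eef_pos: [412.1, -234.8, 154.6]
tool_rot: [[1.0, 0.004, 0.0], [0.004, -1.0, 0.0], [0.0, -0.0, -1.0]]
contact_force: [-0.3, 0.5, -0.4]
gripper_width: 0.007
```

Run:
```python
from h import *
c=imaging.camera("side");save(c,"pics/side3.png",(190,130,350,310),3.3)
t=imaging.camera("top");save(t,"pics/top3.png",(160,130,400,260),3)
for v in range(180,228,4): print(v,[np.round(world(t,u,v,0)).astype(int).tolist() for u in (326,336,344) if t["range_z"][v,u]>0])
print("candle lid",[np.round(world(t,u,v,0)).astype(int).tolist() for u,v in((198,165),(195,194),(195,198))])
s=manip.observe();print(s["t"],s["eef_pos"],s["contact_force"])
```

```text
180 [[531, -82, 45], [532, -105, 44], [532, -123, 43]]
184 [[522, -82, 45], [523, -105, 45], [523, -123, 46]]
188 [[513, -82, 45], [514, -105, 45], [514, -123, 45]]
192 [[504, -82, 47], [504, -105, 47], [505, -122, 49]]
196 [[495, -82, 46], [495, -105, 44], [496, -123, 46]]
200 [[486, -83, 44], [486, -105, 47], [487, -124, 44]]
204 [[477, -83, 44], [477, -105, 46], [478, -124, 43]]
208 [[467, -82, 47], [468, -106, 43], [469, -124, 44]]
212 [[458, -83, 47], [459, -105, 47], [459, -123, 45]]
216 [[449, -83, 44], [450, -105, 46], [450, -123, 48]]
220 [[440, -83, 47], [441, -105, 46], [441, -124, 44]]
224 [[431, -83, 46], [432, -105, 47], [432, -123, 49]]
candle lid [[558, 210, 50], [489, 208, 91], [480, 206, 97]]
6.4667 [ 411.92534222 -235.08800719  154.56357957] [-0.46868515 -0.82650959 -0.84515195]
```

View pics/side3.png

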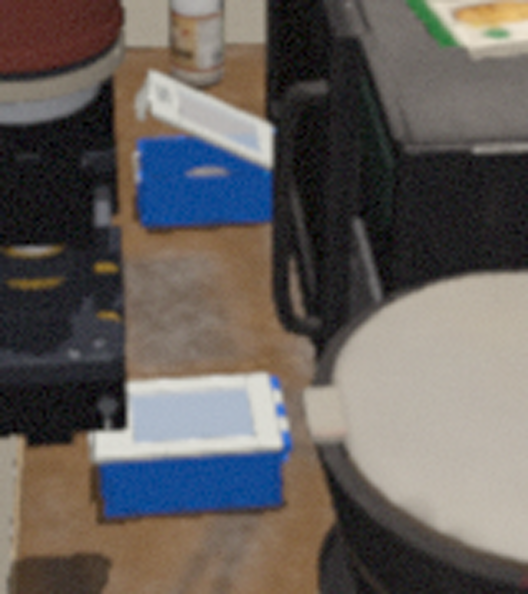

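View pics/top3.png

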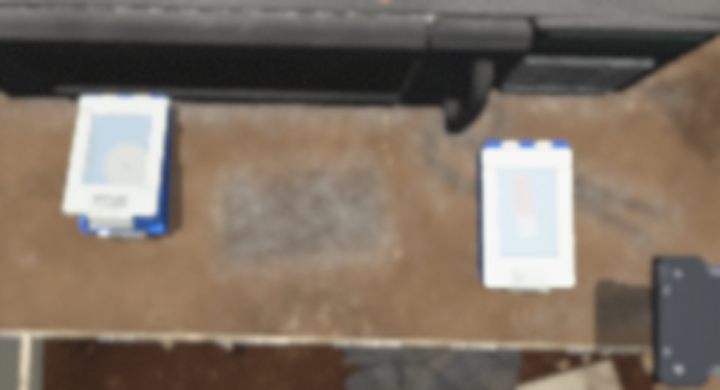

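The battery box lid is flat and shut 1.5 s after release. Its top reads 45 mm all over, and the battery shows through the pane at (525,205) in the top crop. The candle lid stands open at (115,155), rising to 97 mm, and the arm is clear.

```bash
python3 -c "
from station import manip; print(manip.job_done())"
```

```text
the job is handed in; nothing more can be done
None
```

The battery box is shut by its catch with the battery inside, the candle box is still open, and I have handed the job in. It took about 6.5 s of robot time.

I pressed with the closed fingertips near the lid's free edge, up to about 27 N on the tool. There was no distinct force drop to mark the snap; I judged it from the height the lid stopped at and from it staying down. I then lifted off and moved aside.

Last checks, about 1.5 s after release:
- **Battery lid:** flat, with its top at 43–49 mm everywhere (mean about 45.5, the shut height). The battery is visible through the pane.
- **Candle lid:** still rising to about 97 mm near its edge, about 0.5 rad open.
- **Arm:** clear of everything, with under 1.5 N residual reading.

No check failed or disagreed.

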